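# Feel for the hidden catch of the blade till

### The arm

A 7-joint arm with a two-finger parallel gripper is mounted at the origin on a cart in front of the work surface, level with it; the furniture and walls round the work are solid. World frame = base frame: x ahead of the robot, y to its left, z up, the work surface at z = 0. Lengths are in m, angles in rad, forces in N, time in s.
With the tool pointing down it reaches from about 0.4 to 0.85 m from the base axis. Payload 6.9 kg.
Tool frame: the origin (TCP) lies midway between the tips of the shut fingers; the grasp point (between the pads) lies behind it (ctrl.pinch_z is the z of the grasp point in the tool frame, in m); z points along the fingers, y is the line along which they close (so a half turn about z gives the same grasp; the last joint's range is limited). The gripper opens to 85 mm and grips with 20 to 120 N. Pads are 22 mm wide; open, the fingers measure 114 mm over their backs; the gripper's body (76 mm by 85 mm) begins 54 mm behind the grasp point. The pads swing forward as they close: fully open they stand 13 mm farther back than shut.
Start: joints at [-1.04, 0.507, -0.238, 1.5, 0.126, 1.149, -0.155], TCP at [0.258, 0.569, 0.231] pointing down, gripper open.
Joint ranges: [-3.08, 3.08], [-0.24, 2.05], [-1.43, 1.35], [0, 2.5], [-1.52, 4.66], [0.17, 1.96], [-2.89, 2.89]. Speed limits (rad/s): [2.39, 2.39, 3.14, 3.14, 3.14, 3.14, 3.14].

### API

Orientations are given as a unit quaternion [w, x, y, z].
In Python, from station import ctrl, get_state, vision, ticket, models gives the robot as it stands. Calls block until the motion is done:
- ctrl.movep(position, orientation): joint-space move of the TCP to a pose.
- ctrl.movel(position, frame=None, max_speed=0.15): straight line of the TCP; frame=None keeps the orientation; max_speed is the mean speed in m/s.
- ctrl.set_joints(angles): joint-space move.
- ctrl.ungrasp() and ctrl.close_gripper(force=None): open the fingers fully, or close them until they stop; force is the grip in N (None keeps the last).
- ctrl.pause(seconds).
- ctrl.ik(position, orientation): joint angles nearest the present ones, or None.
- get_state(): the state.
- vision.grab_frame(name): name is "scene" or "top" or "wrist"; returns (picture, depth): 400x640x3 uint8, blue, green, red; 400x640 float32, m along the optical axis (not along the pixel's ray), 0 where there is no reading.
- vision.camera_info(name): a dict with "mtx" (3x3 intrinsics, pixels), "dist_coeffs" ([k1, k2, p1, p2, k3] as OpenCV has them; the pictures are not rectified), "R" (3x3) and "t" (3): a world point X has camera coordinates R X + t; the wrist camera has in their place "hand_eye" (4x4, takes a point from camera to tool coordinates, whose origin is the TCP and whose axes are the flange's). Camera axes: x right, y down, z forward; pixel columns grow to the right and rows downward; lengths in m; the calibration is good to about 2 mm. A picture is of the moment at which its call begins: read the wrist's pose just before it. camera_info takes no time and is no camera call.
A pose or a line that the arm cannot do raises ctrl.Unreachable and nothing moves.
- ticket.close_job(): hands the job in; it is judged then, once.
Trained networks look in the newest picture that a camera, given by its name, has taken for a name from the list of things; names that differ only in an ending like _2 or _b are one class to them, and where a whole thing is asked for, a point or a joint stands for the part that bears it (a point fixed in the world has none). Each returns a list of dicts, best first, with "p" (0 to 1); they miss things now and then, are a little off and sometimes report something else, mostly with a low value. They report only what shows in the picture. A call takes as long as a camera call.
- models.recognise(camera, target): "point" ([column, row] in pixels, amid what is visible of it).
- models.masks_of(camera, target): "mask" (400x640 bool, what is visible of it) and "point" ([column, row] in pixels, amid what is visible of it).
The state is a dict: "time": time; "qpos": joint angles; "qd": joint speeds; "tau": joint torques, N m; "tcp_pos": TCP position; "eef_rot": TCP orientation; "contact_force": force on the tool from outside, world axes, zero at the start; "wrist_torque": the same for the moment, N m; "width": finger opening in m; "gripper_force": force on a finger pad.
Only numpy, scipy, OpenCV 4.12 (cv2) and the standard library are available. Lean on these libraries where they do the work, as an engineer would, in place of code of your own. Each camera call takes 0.05 s, during which the arm holds its last target. There are 200 camera calls.

### The job

Open the flat blade till by its hidden catch: with the fingers closed, set a fingertip on the steel ledge behind the lid, at either end of the ledge, and feel along the ledge until the tip drops into the shallow notch. Press down inside the notch until the catch is fully home and the lid has popped ajar, then take the hand away clear. Touch neither the lid nor the things lying about, and grasp and lift nothing.

Things in the scene. Friction and masses are not known exactly. Their poses are not given: they have to be found in the camera images.
- till: Flat wooden blade till, 150 x 320 x 62 mm (x, y, z), fixed to the bench. Origin: centre of its underside; x points from the lid's free edge to the ledge at the back, y along the ledge to its left end. At x -75 to 25 mm: box under the lid (top 62 mm up). x 25 to 35: fixed hinge wall, 62 mm high. x 35 to 75: steel ledge, open at the rear. |y| 120 to 160, behind the wall: end blocks, 62 mm high.
- ledge_mid (a point): Middle of the dark steel ledge, on its flat rigid top (till x = 55, y = 0, z = 50 mm). The ledge is 40 mm wide, 240 mm long. One notch, 50 mm long, crosses its whole width; same steel, hardly visible among the ledge's seams. Its place differs each time and is not reported: its middle lies anywhere within 42 mm either way of this point, along y. Its floor (the catch) is 4 mm below the ledge's top.
- ledge_left (a point): Left end of the ledge (till y = +120 mm), middle of its width, on the top face, 50 mm above the bench; an end block stands beyond it. The last 45 mm of the ledge before each end block are always solid: feeling along begins with a touch there, before the catch is pressed.
- ledge_right (a point): Right end of the ledge (till y = -120 mm), otherwise like the left end.
- catch (a joint): Catch, the notch's floor (40 x 49 mm plate), m: 0 at rest, its top 46 mm above the bench; 0.008 pressed fully down (38 mm). It gives way at about 5 to 8 N, against friction, and stays where it is left.
- lid: The till's wooden lid, 99 x 320 x 12 mm, hinged along its far edge. Origin: middle of the hinge line, 50 mm above the bench (till x = 25 mm); shut, its axes are the till's. The catch drives it: its free edge, on the robot's side, rises 0.02 rad for each mm of catch, to 0.16 rad (16 mm) when the catch is home. It is not to be touched.
- wax_tin: Round paste wax tin, 67 mm across, 33 mm high, loose on the bench behind the till. Origin: centre of its underside. Leave it alone.
- sanding_block: Cork sanding block, 62 x 112 x 29 mm, loose on the bench behind the till. Origin: centre of its underside. Leave it alone.
- tape_measure: Tape measure, 39 x 84 x 64 mm, loose on the bench beyond the right end of the till. Origin: centre of its underside. Leave it alone.
- carpenter_pencil: Flat carpenter's pencil, 10 x 145 x 14 mm, loose on the bench in front of the till. Origin: centre of its underside. Leave it alone.

How it is judged:
By the outcome, as a careful person would: the job done as asked, in the order asked, and still so for the second after the job is handed in, with the robot touching nothing.
It also fails if it takes over 51 s, if anything falls off the work surface, if the arm or the gripper's body presses on something with over 40 N, if the wrist force passes 120 N, or if a joint passes its speed limit or range.

## Working session

There is one attempt and no reset: what is moved stays moved. The work goes in short steps, each a Python script; the robot and the scene stay as the last script left them, time stands still between calls to the robot, and variables do not carry over. Pictures are saved under pics/ and viewed, at most 10 in all, crops included, and the job is handed in when it is done.

```bash
ls; mkdir -p pics
python3 - <<'E'
from station import ctrl, get_state, vision, models
import cv2, numpy as np
for c in ("scene","top"):
    p,d=vision.grab_frame(c); cv2.imwrite(f"pics/{c}0.png",p); np.save(f"{c}_d.npy",d)
    for t in ("till","lid","ledge_mid","wax_tin","sanding_block","tape_measure"):
        print(c,t,[(np.round(r["point"]),round(r["p"],2)) for r in models.masks_of(c,t)[:2]])
s=get_state(); print(s["time"],s["contact_force"],s["eef_rot"],s["width"],ctrl.pinch_z)
E
```

```text
pics
scene till [(array([312., 228.]), 0.59)]
scene lid [(array([309., 222.]), 0.87), (array([313., 228.]), 0.54)]
scene ledge_mid [(array([312., 232.]), 0.88)]
scene wax_tin [(array([329., 185.]), 0.58)]
scene sanding_block [(array([369., 212.]), 0.97)]
scene tape_measure [(array([388., 267.]), 0.91)]
top till [(array([329., 226.]), 0.8)]
top lid [(array([325., 233.]), 0.57)]
top ledge_mid [(array([331., 227.]), 0.88)]
top wax_tin [(array([287., 153.]), 0.58)]
top sanding_block [(array([356., 167.]), 0.72)]
top tape_measure [(array([425., 219.]), 0.87), (array([331., 226.]), 0.51)]
0.7 [-0.3310078   0.70619278  0.1998883 ] [-9.95260284e-06  2.10806228e-01  9.77527869e-01  1.56880642e-05] 0.08547042223322619 -0.0187
```

View pics/top0.png

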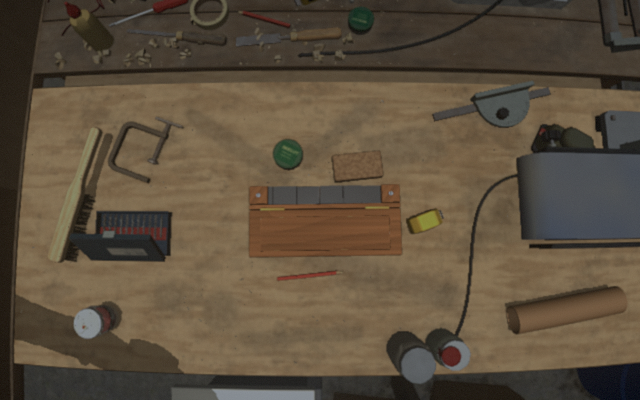

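View pics/scene0.png

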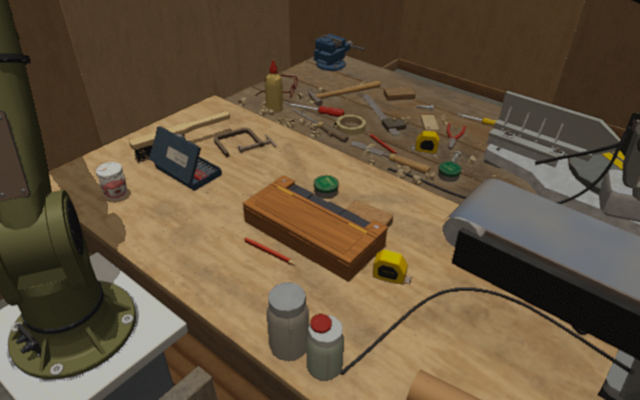

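The top view shows the till nearly aligned with the world: its outline runs (250,186)–(402,256), with the dark ledge along the far side from (268,195) to (383,193). The tin, at (288,153), and the cork block, at (357,166), lie behind it. The scene view agrees with this.

```bash
cat > h.py <<'E'
import cv2, numpy as np
from station import ctrl, get_state, vision, models
from scipy.spatial.transform import Rotation as Rn
def world(cam, px, depth, T=None):
    """pixels Nx2 + depths -> world; T = 4x4 camera-to-world for the wrist"""
    i=vision.camera_info(cam)
    u=cv2.undistortPoints(np.float64(px).reshape(-1,1,2),np.array(i["mtx"]),np.array(i["dist_coeffs"])).reshape(-1,2)
    P=np.c_[u,np.ones(len(u))]*np.reshape(depth,(-1,1))
    if T is not None: return P@T[:3,:3].T+T[:3,3]
    return (P-np.array(i["t"]).ravel())@np.array(i["R"])
def wristT():
    s=get_state(); q=s["eef_rot"]; T=np.eye(4)
    T[:3,:3]=Rn.from_quat([q[1],q[2],q[3],q[0]]).as_matrix(); T[:3,3]=s["tcp_pos"]
    return T@np.array(vision.camera_info("wrist")["hand_eye"])
E
python3 - <<'E'
from h import *
d=np.load("top_d.npy")
r,c=np.mgrid[165:280,235:415]; px=np.c_[c.ravel(),r.ravel()]
W=world("top",px,d[r,c].ravel()); ok=d[r,c].ravel()>0
print("bench z",np.median(W[ok&(W[:,2]<.02),2]))
m=(ok&(W[:,2]>.042)&(W[:,2]<.075)).reshape(r.shape).astype(np.uint8)
n,l,st,ce=cv2.connectedComponentsWithStats(m); k=1+np.argmax(st[1:,4]); sel=(l==k).ravel()
print(cv2.minAreaRect(np.float32(W[sel][:,:2]*1000)), W[sel].mean(0))
for n,p in dict(bl=(250,256),br=(402,254),tl=(249,187),tr=(400,185),led_l=(270,196),led_r=(382,194)).items():
    print(n,world("top",[p],[d[p[1],p[0]]]).round(4))
print(get_state()["qpos"])
E
```

```text
bench z -0.0003320396908607831
((518.2330932617188, -182.50637817382812), (150.88172912597656, 319.26544189453125), 0.8134883642196655) [ 0.51679322 -0.18219093  0.0597057 ]
bl [[ 0.4429 -0.027   0.061 ]]
br [[ 0.4459 -0.3552  0.0008]]
tl [[ 5.97e-01 -1.14e-02  4.00e-04]]
tr [[ 6.016e-01 -3.542e-01  4.000e-04]]
led_l [[ 0.5702 -0.0655  0.0485]]
led_r [[ 0.5725 -0.3031  0.0628]]
[-1.04050292  0.50743622 -0.23760602  1.50021671  0.12567778  1.1488881
 -0.15478024]
```

```bash
cat >> h.py <<'E'
C=np.array([.5182,-.1825]); YAW=np.radians(0.75)
def till(x,y,z):
    c,s=np.cos(YAW),np.sin(YAW); return [C[0]+c*x-s*y, C[1]+s*x+c*y, z]
Q=[0,-np.sin(YAW/2),np.cos(YAW/2),0]   # tool y along till y, pointing down
E
python3 - <<'E'
from h import *
R=Rn.from_quat([Q[1],Q[2],Q[3],Q[0]]).as_matrix(); print(R.round(3))
ctrl.close_gripper(20)
print(get_state()["time"], ctrl.ik(till(.056,.097,.22),Q))
ctrl.movep(till(.056,.097,.22),Q)
T=wristT(); p,d=vision.grab_frame("wrist"); cv2.imwrite("pics/w0.png",p); np.save("w_d.npy",d); np.save("w_T.npy",T)
s=get_state(); print(s["time"],s["tcp_pos"],s["contact_force"],s["width"])
E
```

```text
[[-1.    -0.013  0.   ]
 [-0.013  1.     0.   ]
 [-0.     0.    -1.   ]]
1.4667 [ 1.02587219e-01  4.39645137e-01  3.16994388e-03  1.64490938e+00
 -1.54917563e-03  1.05704059e+00  1.69010335e+00]
4.0917 [ 0.57314199 -0.08367783  0.21998778] [ 0.65599068 -0.16945473 -0.38332845] -3.4992492402463584e-05
```

View pics/w0.png

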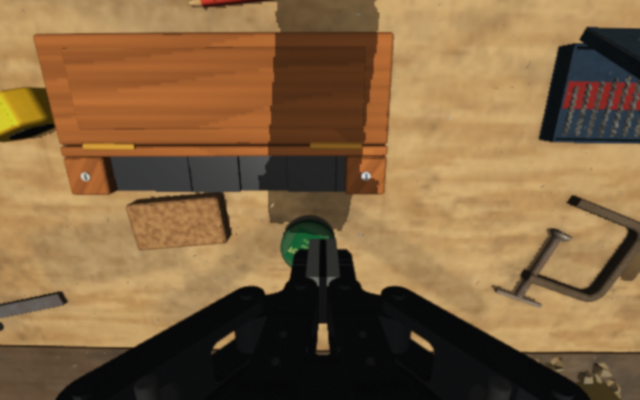

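The wrist picture shows the till upside down: the ledge runs (108,172)–(347,172), the end blocks are at (88,175) and (366,175), and the closed fingertip is at (322,245). I'll refine the pose from this depth image, then touch down.

Run:
```python
from h import *
d=np.load("w_d.npy");T=np.load("w_T.npy")
r,c=np.mgrid[20:200,25:400]; W=world("wrist",np.c_[c.ravel(),r.ravel()],d[r,c].ravel(),T); ok=d[r,c].ravel()>0
print("bench",np.median(W[ok&(W[:,2]<.02),2]))
m=(ok&(W[:,2]>.042)&(W[:,2]<.075)).reshape(r.shape).astype(np.uint8)
n,l,st,ce=cv2.connectedComponentsWithStats(m); k=1+np.argmax(st[1:,4]); sel=(l==k).ravel()
print(cv2.minAreaRect(np.float32(W[sel][:,:2]*1000)))
g=W[sel]; c,s=np.cos(YAW),np.sin(YAW); x=(g[:,0]-C[0])*c+(g[:,1]-C[1])*s; y=-(g[:,0]-C[0])*s+(g[:,1]-C[1])*c
L=(abs(y)<.1)&(x>.02)
h,b=np.histogram(x[L],bins=np.arange(.02,.082,.003)); 
for a in b[:-1]:
    q=L&(x>=a)&(x<a+.003); print(round(a,3),q.sum(),np.median(g[q,2]).round(4) if q.any() else None, end="; ")
ctrl.movel(till(.057,.097,.075),max_speed=.1); ctrl.pause(.1)
F=[]
for _ in range(5): F.append(get_state()["contact_force"]); ctrl.pause(.02)
s=get_state(); print("\n",s["time"],s["tcp_pos"],np.round(F,2))
```

```text
bench -0.00022946926273514912
((517.0380249023438, -182.84988403320312), (150.3800048828125, 320.5933837890625), 0.896801769733429)
0.02 539 0.0611; 0.023 722 0.0606; 0.026 621 0.0616; 0.029 627 0.0616; 0.032 361 0.0611; 0.035 360 0.0492; 0.038 568 0.0491; 0.041 572 0.0491; 0.044 574 0.0491; 0.047 553 0.0491; 0.05 534 0.0491; 0.053 523 0.0491; 0.056 533 0.0491; 0.059 550 0.0491; 0.062 545 0.0491; 0.065 500 0.049; 0.068 500 0.049; 0.071 483 0.0491; 0.074 1 0.0475; 0.077 0 None; 
 5.875 [ 0.57413918 -0.0847794   0.07542623] [[-0.09  0.11  0.27]
 [-0.76 -0.02  0.38]
 [-1.21 -1.34  0.25]
 [ 0.61 -0.89  0.02]
 [-1.    0.14 -0.13]]
```

```bash
cat >> h.py <<'E'
def read(n=6):
    """mean force, mean TCP z (mm), time"""
    F=[];Z=[]
    for _ in range(n):
        s=get_state(); F.append(s["contact_force"]); Z.append(s["tcp_pos"][2]*1e3); ctrl.pause(.01)
    return np.mean(F,0).round(2), np.mean(Z).round(2), round(s["time"],2)
E
python3 - <<'E'
from h import *
X=.057
ctrl.movel(till(X,.097,.0535),max_speed=.05); f0,z,t=read(10); print(f0,z,t)
zc=.0535
while zc>.047:
    zc-=.0005; ctrl.movel(till(X,.097,zc),max_speed=.02); f,z,t=read()
    print(round(zc*1e3,1),z,f-f0,t)
    if (f-f0)[2]>2.0: break
E
```

```text
[-0.04 -0.01  0.05] 53.38 6.53
53.0 53.18 [-0.02 -0.01 -0.19] 6.83
52.5 52.51 [-0.34 -0.19 -0.06] 7.13
52.0 51.97 [ 0.19  0.08 -0.03] 7.43
51.5 51.46 [-0.02 -0.03  0.03] 7.73
51.0 50.97 [ 0.14 -0.04 -0.23] 8.03
50.5 50.48 [ 0.17 -0.16  0.04] 8.33
50.0 50.17 [-0.73 -0.15  2.55] 8.63
```

Contact came at about 50.2 mm on the solid end. Next I slide along under a light force.

```bash
cat > slide.py <<'E'
from h import *
X=.057; y=.097; zc=.0500; log=[]
while y>-.095:
    y-=.004; ctrl.movel(till(X,y,zc),max_speed=.03); f,z,t=read(4); log.append((round(y*1e3),round(zc*1e3,2),z,*f,t))
    if f[2]>4: zc+=.0002
    elif f[2]<1.2:                       # contact fading: follow down, at most 1.5 mm
        z0=zc; found=False
        for k in range(4):
            zc-=.0004; ctrl.movel(till(X,y,zc),max_speed=.02); f,z,t=read(4); log.append((round(y*1e3),round(zc*1e3,2),z,*f,t))
            if f[2]>1.5: found=True; break
        if not found: print("DROP at",y,zc); break
for l in log: print(*l)
E
python3 slide.py
```

```text
DROP at 0.052999999999999964 0.04860000000000001
93 50.0 50.17 0.12 1.17 3.17 8.95
89 50.0 50.15 0.3 1.84 4.62 9.27
85 50.2 50.16 0.19 0.29 3.31 9.58
81 50.2 50.16 0.03 1.05 3.34 9.9
77 50.2 50.17 -0.11 0.72 2.89 10.22
73 50.2 50.17 -0.24 0.37 2.24 10.53
69 50.2 50.16 -0.08 -0.03 2.62 10.85
65 50.2 50.16 0.08 0.21 2.3 11.17
61 50.2 50.17 -0.1 -0.58 2.02 11.48
57 50.2 50.15 0.12 -0.25 1.91 11.8
53 50.2 49.99 0.02 -0.28 -0.11 12.12
53 49.8 49.7 -0.3 0.17 -0.06 12.4
53 49.4 49.37 -0.18 -0.06 0.45 12.68
53 49.0 48.98 -0.19 -0.09 0.17 12.97
53 48.6 48.57 -0.03 0.4 0.1 13.25
```

The tip dropped at y = 53 mm, so I move further into the notch, touch its floor and press.

Run:
```python
from h import *
X=.057; y=.053; zc=.0486
for y in (.050,.047,.044):
    ctrl.movel(till(X,y,zc),max_speed=.03); print(y,*read(4))
    if abs(read(3)[0][1])>4: print("side"); break
zc=.0470
while zc>.0350:
    ctrl.movel(till(X,y,zc),max_speed=.02); f,z,t=read(5); print(round(zc*1e3,1),z,f,t)
    if f[2]>18: break
    zc-=.0005
```

```text
0.05 [-0.35 -0.17 -0.19] 48.61 13.53
0.047 [-0.01  0.29  0.19] 48.58 13.84
0.044 [ 0.14  0.47 -0.  ] 48.61 14.15
47.0 46.87 [-0.29 -0.04  0.28] 14.47
46.5 46.49 [ 0.07  0.27 -0.18] 14.76
46.0 46.13 [-0.35  0.28  2.02] 15.05
45.5 45.83 [-1.42  0.58  5.31] 15.34
45.0 45.35 [-1.26  0.4   5.6 ] 15.63
44.5 44.86 [-1.22  0.31  6.01] 15.93
44.0 44.37 [-1.69  0.52  5.68] 16.22
43.5 43.87 [-1.5   0.11  5.54] 16.51
43.0 43.36 [-1.23  0.47  5.88] 16.8
42.5 42.88 [-1.34  0.4   5.8 ] 17.09
42.0 42.37 [-1.43  0.    6.  ] 17.38
41.5 41.87 [-1.33  0.21  5.78] 17.68
41.0 41.37 [-1.05  0.27  6.04] 17.97
40.5 40.88 [-1.42  0.35  5.92] 18.26
40.0 40.36 [-1.19  0.23  5.87] 18.55
39.5 39.87 [-1.41  0.83  5.56] 18.84
39.0 39.36 [-1.24  0.06  5.75] 19.13
38.5 38.87 [-0.89  0.26  5.54] 19.43
38.0 38.36 [-1.47  0.69  5.77] 19.72
37.5 38.08 [-2.06  0.79  7.44] 20.01
37.0 38.04 [-3.09  0.69 12.45] 20.3
36.5 37.98 [-4.29  0.9  16.17] 20.59
36.0 37.95 [-5.7   1.06 20.29] 20.88
```

The catch is home: z stopped at 38.0 mm and the force rose. Next I lift clear and check.

Run:
```python
from h import *
ctrl.movel(till(.057,.044,.060),max_speed=.05); print(*read(4))
ctrl.movel(till(.057,.044,.20),max_speed=.1)
ctrl.movep(till(.08,.30,.25),Q)
p,d=vision.grab_frame("scene"); cv2.imwrite("pics/s1.png",cv2.resize(p[160:290,220:420],None,fx=3,fy=3))
p,d=vision.grab_frame("top")
r,c=np.mgrid[180:262,245:408]; W=world("top",np.c_[c.ravel(),r.ravel()],d[r,c].ravel())
co,s=np.cos(YAW),np.sin(YAW);g=W-[C[0],C[1],0]; x=g[:,0]*co+g[:,1]*s; y=-g[:,0]*s+g[:,1]*co
k=(abs(y)<.14)&(x>-.07)&(x<.02)&(W[:,2]>.03); print("lid slope",np.polyfit(x[k],W[k,2],1))
print(*read(4))
```

```text
[ 0.45 -0.27 -0.  ] 59.89 21.55
lid slope [-0.59585151  0.06439832]
[ 0.13 -0.14  0.1 ] 249.63 24.26
```

View pics/s1.png

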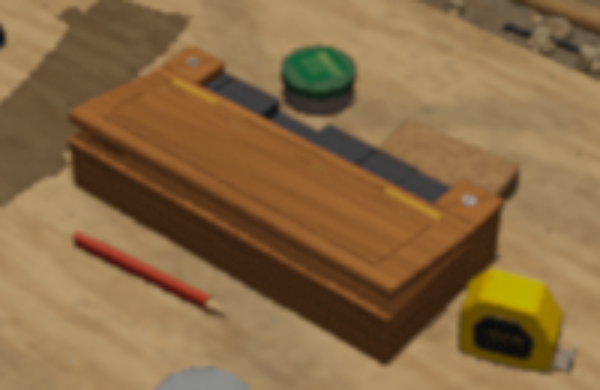

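The picture shows the lid ajar along its front edge, from (75,120) to (395,295), the notch sunk at about (290,122), and the loose things in place. The slope I fitted is probably spoiled by the arm standing in the top view, so I'll check it robustly before handing in.

Run:
```python
from h import *
from station import ticket
p,d=vision.grab_frame("top")
r,c=np.mgrid[180:262,245:408]; W=world("top",np.c_[c.ravel(),r.ravel()],d[r,c].ravel())
co,s=np.cos(YAW),np.sin(YAW);g=W-[C[0],C[1],0]; x=g[:,0]*co+g[:,1]*s; y=-g[:,0]*s+g[:,1]*co
k=(abs(y)<.14)&(x>-.065)&(x<.02)&(W[:,2]>.05)&(W[:,2]<.09); sl=np.polyfit(x[k],W[k,2],1); print(k.sum(),sl)
if -.2<sl[0]<-.12: print(ticket.close_job())
```

```text
5515 [-0.16380081  0.06693249]
the job is handed in; nothing more can be done
None
```

The till is open: I found the notch by feel from the left end and pressed the catch until it stopped at 38 mm. The lid measured ajar at about 0.16 rad, the hand is clear, and I handed the job in at about 24 s on the robot's clock.

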